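# Pull the clogged filter plate and hold it over the chip tray

### The arm

A 6-joint arm with a two-finger parallel gripper is mounted at the origin on a cart in front of the work surface, level with it; the furniture and walls round the work are solid. World frame = base frame: x ahead of the robot, y to its left, z up, the work surface at z = 0. Lengths are in mm, angles in rad, forces in N, time in s.
With the tool pointing down it reaches from about 350 to 775 mm from the base axis. Payload 7.3 kg.
Tool frame: the origin (TCP) lies at the very end of the fingers, on their centre line; the grasp point (between the pads) lies behind it (bot.grip_point_offset is the z of the grasp point in the tool frame, in mm); z points along the fingers, y is the line along which they close (so a half turn about z gives the same grasp; the last joint's range is limited). The gripper opens to 92 mm and grips with 3 to 60 N. Pads are 19 mm wide; open, the fingers measure 130 mm over their backs; the gripper's body (75 mm by 190 mm) begins 47 mm behind the grasp point.
Start: joints at [0.965, 0.342, 1.524, -0, 1.275, -0.146], TCP at [232.968, 470.501, 226.741] pointing down, gripper open.
Joint ranges: [-2.53, 2.53], [-0.77, 2.02], [0.04, 2.7], [-1, 4.14], [0.28, 2.66], [-3.11, 3.11]. Speed limits (rad/s): [2.57, 2.57, 3.14, 3.14, 3.14, 3.14].

### API

Orientations are given as [roll, pitch, yaw] about the fixed x, y, z axes, in that order (R = Rz(yaw) Ry(pitch) Rx(roll)).
In Python, from plant import bot gives the robot as it stands. The module is installed in compiled form; this text tells all that it offers.
- The arm moves only by the shell command python3 -m crank 'ROWS'. ROWS is JSON, a list that holds one entry, the list of rows, each a list of 5 numbers: the opening, from 0 (shut) to 1 (fully open), then the shift along the tool's x, y, z in cm, then the turn about the tool's z in degrees. In form: [[[claw, x, y, z, turn], ...]]. A call has exactly 10 rows; each row is the pose to reach, as a shift and turn from the pose commanded when the call began, along the tool's axes at that moment; what a row does not reach only later rows make up. A row lasts 1/10 s, in which the tool goes at most 50 mm and 8.59 degrees, less where a joint would pass 70% of its speed; a pose out of reach is approached as far as the arm can. A call with a gripper value outside its range is refused whole. The fingers move at their own pace and stop on an object; the grip force is fixed at half the most. Time passes only in rows, so rows that repeat a pose let the fingers close, or fill a call up. It gives the time, the measured TCP pose, the force, the opening and the grip force at its end, in the units of the state.
- bot.get_obs(): the state, without advancing time (a new reading comes with each control period).
- bot.capture(name): name is "scene" or "top" or "wrist"; returns (picture, depth): 420x560x3 uint8, red, green, blue; 420x560 float32, mm along the optical axis (not along the pixel's ray), 0 where there is no reading.
- bot.calibration(name): a dict with "vertical_fov" (degrees; the focal length in pixels is half the picture's height over the tangent of half this angle, whatever the lens; pixels are square), "cx", "cy" (the principal point, pixels), "rvec" (rotation vector, rad) and "tvec" (3), from world to camera coordinates, as OpenCV has them; the wrist camera has in their place "tool_from_camera" (4x4, takes a point from camera to tool coordinates, whose origin is the TCP and whose axes are the flange's). Camera axes: x right, y down, z forward; pixel columns grow to the right and rows downward; lengths in mm; the calibration is good to about 2 mm. A picture is of the moment at which its call begins: read the wrist's pose just before it. calibration takes no time and is no camera call.
- bot.close_job(): hands the job in; it is judged then, once.
The state is a dict: "time": time; "joint_positions": joint angles; "dq": joint speeds; "tau": joint torques, N m; "tool_pos": TCP position; "tcp_rot": TCP orientation; "contact_force": force on the tool from outside, world axes, zero at the start; "moment": the same for the moment, N m; "grip_width": finger opening in mm; "finger_force": force on a finger pad.
Only numpy, scipy, OpenCV 4.12 (cv2) and the standard library are available. Lean on these libraries where they do the work, as an engineer would, in place of code of your own. Each camera call takes 0.05 s, during which the arm holds its last target. There are 200 camera calls.

### The job

One of the two filter boxes has its white indicator pin popped up, so it is clogged: open that box's cover flap and leave it open, draw the filter plate out by its tab, and leave the other box shut and everything lying about where it is. Present the plate over the middle of the chip tray, hanging upright with its width running lengthwise along the tray and its lower edge about a hand's breadth (some 8 cm) above it. Finish while still holding it there, steady; do not put it down or let go.

Things in the scene. Friction and masses are not known exactly. Their poses are not given: they have to be found in the camera images.
- box_left: The left (seen from the robot) of two equal fixed grey filter boxes. Origin: bench level under its chamber's centre; x to the back, z up. Chamber 100 (x) x 108 (y) mm, walls 4, rim 80 high, flap on top; solid rear block x +48 to +80 mm, 80 high, indicator pin at x +66; hose spigot to x +108. Inside, the plate stands at x -12 mm, facing x, in side guides 50 mm high with 1.5 to 2 mm play.
- flap_left (a joint): Angle of the left box's cover flap: 0 shut, grows as its front edge is lifted, stop at 1.75 rad (a little past upright). May start ajar, up to 0.1. The stiff hinge leaves it where it is let go; lifting takes about 2 N at the tongue. Aluminium sheet 5 mm thick, as wide as the box.
- hinge_left (a point): Middle of the left flap's hinge line, which runs along the box's y axis, 50 mm behind the chamber's centre and 83 mm above the bench. Axes as the box's.
- tongue_left (a point): Grip point on the left flap's black tongue, 130 mm from the hinge, 28 mm beyond the flap's front edge, 10 mm short of the tongue's end. The tongue, 20 mm wide (box y), 8 mm thick, sticks out 38 mm from the middle of the front edge in the plane of the flap: level when shut, pointing up when open.
- plate_left: Filter plate of the left box, loose, 0.1 kg, hidden under the flap: framed metal mesh 66 mm wide (y), 8 thick (x), 52 tall (z), with a pull tab on top. Origin: centre of its lower edge, 4 mm above the bench while in the box. It is drawn straight up until its lower edge is over the rim.
- tab_left (a point): Grip point in the middle of that plate's pull tab, 63 mm above the plate's lower edge (67 mm above the bench in the box). The tab is 24 mm wide (plate y), 8 mm thick, rises 21 mm from the plate's upper edge and ends 3 mm below the box's rim.
- box_right: The right (seen from the robot) of two equal fixed grey filter boxes. Origin: bench level under its chamber's centre; x to the back, z up. Chamber 100 (x) x 108 (y) mm, walls 4, rim 80 high, flap on top; solid rear block x +48 to +80 mm, 80 high, indicator pin at x +66; hose spigot to x +108. Inside, the plate stands at x -12 mm, facing x, in side guides 50 mm high with 1.5 to 2 mm play.
- flap_right (a joint): Angle of the right box's cover flap: 0 shut, grows as its front edge is lifted, stop at 1.75 rad (a little past upright). May start ajar, up to 0.1. The stiff hinge leaves it where it is let go; lifting takes about 2 N at the tongue. Aluminium sheet 5 mm thick, as wide as the box.
- hinge_right (a point): Middle of the right flap's hinge line, which runs along the box's y axis, 50 mm behind the chamber's centre and 83 mm above the bench. Axes as the box's.
- tongue_right (a point): Grip point on the right flap's black tongue, 130 mm from the hinge, 28 mm beyond the flap's front edge, 10 mm short of the tongue's end. The tongue, 20 mm wide (box y), 8 mm thick, sticks out 38 mm from the middle of the front edge in the plane of the flap: level when shut, pointing up when open.
- plate_right: Filter plate of the right box, loose, 0.1 kg, hidden under the flap: framed metal mesh 66 mm wide (y), 8 thick (x), 52 tall (z), with a pull tab on top. Origin: centre of its lower edge, 4 mm above the bench while in the box. It is drawn straight up until its lower edge is over the rim.
- tab_right (a point): Grip point in the middle of that plate's pull tab, 63 mm above the plate's lower edge (67 mm above the bench in the box). The tab is 24 mm wide (plate y), 8 mm thick, rises 21 mm from the plate's upper edge and ends 3 mm below the box's rim.
- indicator_up: The indicator pin that has popped up: white, 12 mm thick with an 18 mm cap, its top 34 mm above the rear block of the box it sits on (114 mm above the bench). Origin: centre of its foot, on the block. It tells which box is clogged; it is fixed.
- indicator_down: The other box's indicator pin, not popped: only its 18 mm cap shows, 4 mm above the rear block. Origin: centre of its foot.
- tray: Shallow open steel chip tray fixed on the bench between the boxes, 150 mm long (its x), 100 mm wide (its y), rim 22 mm high with 3 mm walls. Origin: centre of its underside.
- driver: Red-handled screwdriver, 30x210x30 mm, lying on the bench near the front edge; origin under its centre. Leave alone.
- tweezers: Steel tweezers, 12x119x8 mm, lying near the front edge; origin under the centre. Leave alone.
- calliper: Calliper, 74x200x10 mm, lying behind the boxes; origin under its centre. Leave alone.
- oil_can: Small red oil bottle with a thin spout, 46x45x150 mm, standing at the back; origin under its centre. Leave alone.
- padlock: Brass padlock, 59x40x15 mm, lying near the front right; origin under its centre. Leave alone.

How it is judged (in metres and radians):
On the way, in this order (a step that is already met when the one before it is completed fails the run):
1. the flap of the box with the popped-up pin is open (over 1.2 rad) (((horizontal distance between indicator_up and box_left below 0.12 m and value of joint flap_left above 1.2 rad) or (horizontal distance between indicator_up and box_right below 0.12 m and value of joint flap_right above 1.2 rad))), for 0.2 s.
2. that box's plate, held in the fingers, is drawn clear above the rim (((horizontal distance between indicator_up and box_left below 0.12 m and height (world z) of plate_left above 0.085 m and contact force between the fingers and plate_left above 1 N) or (horizontal distance between indicator_up and box_right below 0.12 m and height (world z) of plate_right above 0.085 m and contact force between the fingers and plate_right above 1 N))), for 0.2 s.
At the end, for the whole second after the job is handed in: Clogged box's plate held still by the fingers, lower edge within 35 mm (along) and 25 mm (across) of the tray's centre, 40-150 mm above its underside, upright and in line with its length within 0.25 rad, touching no tray or box; its flap over 1.0 rad, the other under 0.3, other plate within 10 mm (((horizontal distance between indicator_up and box_left below 0.12 m and x of plate_left in the frame of tray between -0.035 and 0.035 m and y of plate_left in the frame of tray between -0.025 and 0.025 m and z of plate_left in the frame of tray between 0.04 and 0.15 m and angle between the y axis of plate_left and the x axis of tray, either way round below 0.25 rad and angle between plate_left's own z axis and vertical below 0.25 rad and contact force between the fingers and plate_left above 1 N and contact force between plate_left and tray below 0.05 N and contact force between plate_left and box_left below 0.05 N and contact force between plate_left and box_right below 0.05 N and linear speed of plate_left below 0.03 m/s and angular speed of plate_left below 0.3 rad/s and value of joint flap_left above 1 rad and value of joint flap_right below 0.3 rad and distance of plate_right from where it was at the start of the episode below 0.01 m) or (horizontal distance between indicator_up and box_right below 0.12 m and x of plate_right in the frame of tray between -0.035 and 0.035 m and y of plate_right in the frame of tray between -0.025 and 0.025 m and z of plate_right in the frame of tray between 0.04 and 0.15 m and angle between the y axis of plate_right and the x axis of tray, either way round below 0.25 rad and angle between plate_right's own z axis and vertical below 0.25 rad and contact force between the fingers and plate_right above 1 N and contact force between plate_right and tray below 0.05 N and contact force between plate_right and box_right below 0.05 N and contact force between plate_right and box_left below 0.05 N and linear speed of plate_right below 0.03 m/s and angular speed of plate_right below 0.3 rad/s and value of joint flap_right above 1 rad and value of joint flap_left below 0.3 rad and distance of plate_left from where it was at the start of the episode below 0.01 m))); the arm keeps its last pose, push and grip.
It fails at once if the flap of the box whose pin is down is opened (over 0.3 rad) ((horizontal distance between indicator_up and box_left below 0.12 m and value of joint flap_right above 0.3 rad) or (horizontal distance between indicator_up and box_right below 0.12 m and value of joint flap_left above 0.3 rad)).
It fails at once if a thing lying about is moved more than 30 mm (distance of any of driver, tweezers, calliper, oil_can, padlock from where it was at the start of the episode above 0.03 m).
It also fails if it takes over 50 s, if anything falls off the work surface, if the arm or the gripper's body presses on something with over 40 N, if the wrist force passes 120 N, or if a joint passes its speed limit or range.

## Working session

There is one attempt and no reset: what is moved stays moved. The work goes in short steps, Python scripts to look and compute and a shell command to move; the robot and the scene stay as the last step left them, time stands still between calls to the robot, and variables do not carry over. Pictures are saved under pics/ and viewed, at most 10 in all, crops included, and the job is handed in when it is done.

```bash
mkdir -p pics; ls; cat > h.py <<'E'
import numpy as np, cv2
from scipy.spatial.transform import Rotation as R
from plant import bot
def cam(n):
    c=bot.calibration(n); f=210/np.tan(np.radians(c["vertical_fov"])/2)
    K=np.array([[f,0,c["cx"]],[0,f,c["cy"]],[0,0,1]])
    if n=="wrist":
        o=bot.get_obs(); T=np.eye(4); T[:3,:3]=R.from_euler('xyz',o["tcp_rot"]).as_matrix(); T[:3,3]=o["tool_pos"]
        W=T@np.array(c["tool_from_camera"])
    else:
        M=np.eye(4); M[:3,:3]=cv2.Rodrigues(np.array(c["rvec"],float))[0]; M[:3,3]=np.ravel(c["tvec"]); W=np.linalg.inv(M)
    return K,W
def shot(n,name):
    K,W=cam(n); p,d=bot.capture(n); cv2.imwrite(f"pics/{name}.png",p[:,:,::-1]); np.savez(f"{name}.npz",p=p,d=d,K=K,W=W); return p,d,K,W
def load(name):
    z=np.load(f"{name}.npz"); return z["p"],z["d"],z["K"],z["W"]
def ray(K,W,u,v): return W[:3,:3]@np.linalg.solve(K,[u,v,1.]),W[:3,3]
def plane(K,W,u,v,z):
    r,o=ray(K,W,u,v); return o+r*(z-o[2])/r[2]
def pt(d,K,W,u,v):
    r,o=ray(K,W,u,v); return o+r*d[int(round(v)),int(round(u))]
def cloud(d,K,W):
    v,u=np.mgrid[:420,:560]; q=np.stack([u,v,np.ones_like(u)],-1)@np.linalg.inv(K).T
    return (q*d[...,None])@W[:3,:3].T+W[:3,3]
E
python3 - <<'E'
from h import *
for n in("scene","top"):
    p,d,K,W=shot(n,n+"0"); print(n,W.round(2).tolist(),K[0,0],(d>0).mean())
o=bot.get_obs(); print(o, bot.grip_point_offset)
E
```

```text
pics
scene [[0.44, -0.38, 0.81, -224.32], [-0.9, -0.17, 0.41, -376.42], [-0.02, -0.91, -0.42, 492.45], [0.0, 0.0, 0.0, 1.0]] 397.42486875743936 0.9959183673469387
top [[-0.03, -0.99, 0.15, 426.77], [-1.0, 0.03, 0.04, 23.51], [-0.04, -0.15, -0.99, 1043.2], [0.0, 0.0, 0.0, 1.0]] 462.3569956293029 0.9962925170068028
{'time': 0.1, 'joint_positions': array([ 9.65005024e-01,  3.42627811e-01,  1.52492576e+00,  1.93315139e-06,
        1.27537956e+00, -1.45996946e-01]), 'dq': array([-0.00087072, -0.00099651, -0.00065329,  0.00129281,  0.00047839,
       -0.00032171]), 'tau': array([ 1.58178605e-03, -4.32002699e+01, -2.44696069e+01,  7.20028323e-02,
        5.26135764e-02, -5.91734329e-05]), 'tool_pos': array([232.74746938, 470.18803272, 226.12606151]), 'tcp_rot': array([-3.14026671e+00, -1.96839334e-04,  2.68179760e+00]), 'contact_force': array([ 0.45504138, -0.49433426,  0.28384616]), 'moment': array([-0.03903769,  0.01769224,  0.05584188]), 'finger_force': 0.0, 'grip_width': 91.52371157620712} -18.8
```

View pics/scene0.png

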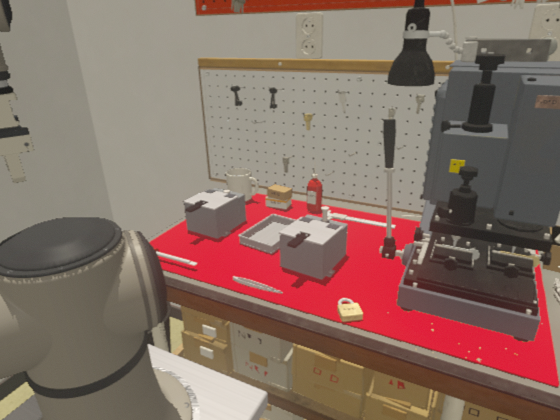

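View pics/top0.png

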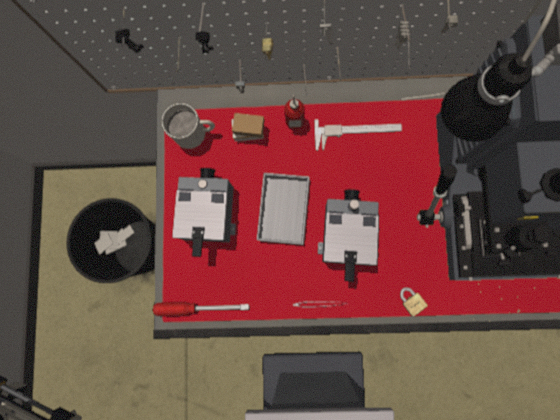

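The scene view shows the left box near (215,212), the right box near (315,245) and a white pin behind the right box at (325,212). In the top view the flaps are at (203,210) and (352,232), the tongues at (197,240) and (350,265), and the tray at (284,209). Next I'll measure heights and axes from the depth.

```bash
python3 - <<'E'
from h import *
p,d,K,W=load("top0"); C=cloud(d,K,W)
ps,ds,Ks,Ws=load("scene0"); Cs=cloud(ds,Ks,Ws)
print("bench z top",np.median(C[280:295,260:420,2]),"scene",Cs[255:265,220:240,2].mean())
# boxes: top depth masks
hsv=cv2.cvtColor(p,cv2.COLOR_RGB2HSV)
for n,(u0,u1,v0,v1) in dict(left=(165,245,165,260),right=(310,390,185,285)).items():
    sub=C[v0:v1,u0:u1]; col=hsv[v0:v1,u0:u1]
    m=(sub[...,2]>60)&(sub[...,2]<105); P=sub[m]
    fl=m&(col[...,2]>150)&(col[...,1]<60)   # bright sheet
    lab=cv2.connectedComponentsWithStats(fl.astype(np.uint8))
    i=1+np.argmax(lab[2][1:,4]); q=sub[lab[1]==i]
    r=cv2.minAreaRect(q[:,:2].astype(np.float32)); print(n,"sheet",r,"z fit",np.linalg.lstsq(np.c_[q[:,:2]-q[:,:2].mean(0),np.ones(len(q))],q[:,2],rcond=None)[0])
    bl=m&(col[...,2]<60); lab=cv2.connectedComponentsWithStats(bl.astype(np.uint8))
    for i in range(1,lab[0]):
        if lab[2][i,4]>30:
            q=sub[lab[1]==i]; print("  dark",lab[2][i],cv2.minAreaRect(q[:,:2].astype(np.float32)),q[:,2].mean())
    hi=sub[...,2]>98; print("  high pts",hi.sum(),sub[hi].mean(0) if hi.any() else None, sub[...,2].max())
# tray
sub=C[165:255,250:318]; m=(sub[...,2]>12)&(sub[...,2]<35); print("tray",cv2.minAreaRect(sub[m][:,:2].astype(np.float32)),m.sum(),np.percentile(sub[m][:,2],[50,95]))
m2=(hsv[165:255,250:318,1]<110); lab=cv2.connectedComponentsWithStats(m2.astype(np.uint8));i=1+np.argmax(lab[2][1:,4]);c=np.argwhere(lab[1]==i)[:,::-1]+[250,165]
q=np.array([plane(K,W,u,v,22)[:2] for u,v in c],np.float32);print("tray rgb z22",cv2.minAreaRect(q))
# white pin in scene
hi=(Cs[...,2]>88)&(Cs[...,2]<125)&(Cs[...,0]>350)&(Cs[...,0]<800)&(abs(Cs[...,1])<330)
lab=cv2.connectedComponentsWithStats(hi.astype(np.uint8))
for i in range(1,lab[0]):
    if lab[2][i,4]>15: q=Cs[lab[1]==i]; print("scene hi",lab[2][i],q.mean(0),q.max(0))
big=lambda im,a,b,c,e,s: cv2.resize(im[a:b,c:e],None,fx=s,fy=s,interpolation=cv2.INTER_CUBIC)
A=big(p,150,280,155,390,3.3); B=big(ps,180,285,170,360,3)
H=np.zeros((600,800,3),np.uint8); A=cv2.resize(A,(560,310)); B=cv2.resize(B,(525,290)); H[:310,:560]=A; H[310:,:525]=B
cv2.imwrite("pics/zoom.png",H[:,:,::-1])
E
```

```text
bench z top -0.237927047862172 scene 4.539409998550712
left sheet ((573.7903442382812, 235.61659240722656), (107.24612426757812, 102.5340347290039), 85.33788299560547) z fit [-1.35707512e-02  1.60420264e-03  8.57003104e+01]
  dark [ 28  63  11  28 229] ((515.84716796875, 239.74676513671875), (20.36629295349121, 57.502838134765625), 84.42549896240234) 88.02832740494216
  high pts 27 [ 426.76791626   23.51170664 1043.20255856] 1043.2025585615045
right sheet ((514.5701904296875, -79.65580749511719), (106.83111572265625, 102.52835845947266), 84.598876953125) z fit [-3.71163347e-02  3.52786843e-03  8.73930426e+01]
  dark [ 35  67  11  30 262] ((454.7922058105469, -74.7114028930664), (20.746931076049805, 58.972633361816406), 86.98925018310547) 90.87731421406396
  high pts 92 [525.7617503  -48.18602613 437.31410758] 1043.2025585615045
tray ((590.5067138671875, 61.68316650390625), (103.8852767944336, 154.42054748535156), 82.86892700195312) 552 [22.85464355 26.51388645]
tray rgb z22 ((590.6600341796875, 60.74229431152344), (105.97221374511719, 156.32351684570312), 82.79149627685547)
scene hi 
[... 212 characters left out ...]
.26608637]
scene hi [196 200  11   5  29] [529.63416104 238.2533814   89.06206398] [542.38361259 250.78594906  90.87150847]
scene hi [188 204   9   6  16] [496.9670757  241.25751796  88.67860695] [513.75433821 249.38709586  89.65214272]
scene hi [322 206   8  13  71] [574.09982562 -87.12662319 103.93682727] [587.05332916 -78.64772757 114.19662223]
scene hi [387 217   5  18  82] [ 556.205735   -239.18257604  106.57334745] [ 562.85852352 -231.92237535  124.03882353]
scene hi [280 225  47  22 343] [463.2764996  -74.02593267  89.63615969] [505.98374477 -22.76602767  93.45918486]
scene hi [414 226  22  43 273] [ 532.12114911 -314.95757393   97.05370094] [ 592.89206885 -292.63027134  113.49634418]
```

View pics/zoom.png

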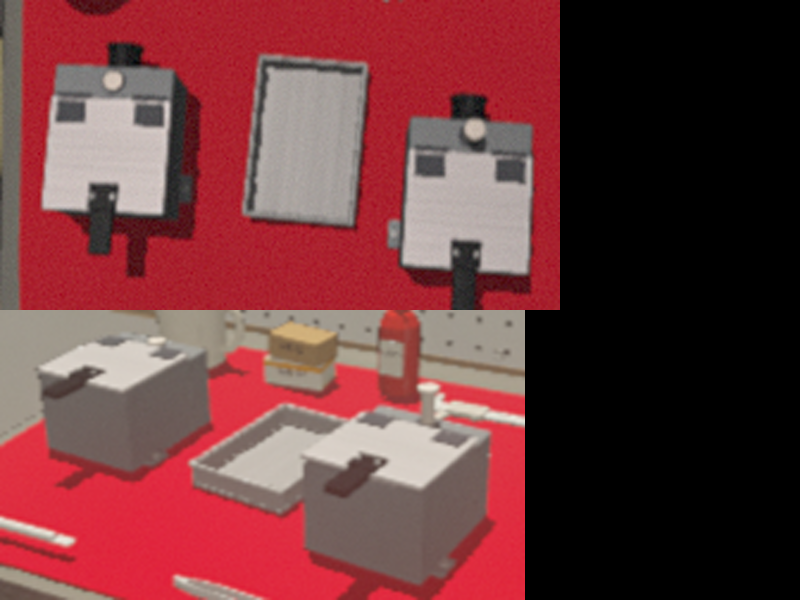

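The right box's pin stands tall: it shows at (430,400) in the zoomed scene view and at about z 114 in depth. The left pin is flush, so the right box is the clogged one. I'll check the wrist camera mount and the shift to a look pose above the right tongue.

```bash
cat >> h.py <<'E'
def rel(x,y,z,yaw):
    "shift in cm (tool axes) and turn in deg to bring the TCP to x,y,z (mm) with tool yaw in deg"
    o=bot.get_obs(); Rm=R.from_euler('xyz',o["tcp_rot"]).as_matrix()
    s=Rm.T@(np.array([x,y,z])-o["tool_pos"])/10; t=-(yaw-np.degrees(o["tcp_rot"][2])+180)%360-180
    t=((np.degrees(o["tcp_rot"][2])-yaw)+180)%360-180
    return s.round(2),round(t,2)
def st():
    o=bot.get_obs(); print("t",round(o["time"],2),o["tool_pos"].round(1),np.degrees(o["tcp_rot"]).round(2),"F",o["contact_force"].round(1),"w",round(o["grip_width"],1),"ff",round(o["finger_force"],1),"q",o["joint_positions"].round(2))
E
python3 - <<'E'
from h import *
print(np.array(bot.calibration("wrist")["tool_from_camera"]).round(2).tolist(),cam("wrist")[0])
print(rel(420,-73,240,175))
E
```

```text
[[-0.0, -0.96, -0.28, 75.6], [1.0, -0.0, 0.0, 1.0], [-0.0, -0.28, 0.96, -158.58], [0.0, 0.0, 0.0, 1.0]] [[369.63587496   0.         276.53036364]
 [  0.         369.63587496 208.88104005]
 [  0.           0.           1.        ]]
(array([-40.88, -40.37,  -1.34]), np.float64(-21.34))
```

```bash
python3 -m crank '[[[1,-1.5,-1.5,-0.3,-2],[1,-4.5,-4.4,-0.8,-4],[1,-8,-7.9,-1.3,-6],[1,-11.5,-11.3,-1.3,-9],[1,-15,-14.8,-1.3,-12],[1,-18.5,-18.3,-1.3,-15],[1,-22,-21.7,-1.3,-18],[1,-25.5,-25.2,-1.3,-21.3],[1,-29,-28.6,-1.3,-21.3],[1,-32.5,-32.1,-1.3,-21.3]]]'; python3 - <<'E'
from h import *
st(); print(rel(420,-73,240,175))
E
```

```text
time: 1.1
tool_pos: [381.8, 36.7, 239.7]
tcp_rot: [3.141, 0.0, 3.054]
contact_force: [1.0, 0.5, 0.6]
grip_width: 91.7
finger_force: 0.0
t 1.1 [381.8  36.7 239.7] [1.7999e+02 1.0000e-02 1.7496e+02] F [1.  0.5 0.6] w 91.7 ff 0.0 q [-0.1   0.07  1.84  0.    1.23 -1.59]
(array([ -4.77, -10.59,  -0.03]), np.float64(-0.04))
```

```bash
python3 -m crank '[[[1,-1,-2,0,0],[1,-2,-4.5,0,0],[1,-3.2,-7,0,0],[1,-4.2,-9.2,0,0],[1,-4.8,-10.6,0,0],[1,-4.8,-10.6,0,0],[1,-4.8,-10.6,0,0],[1,-4.8,-10.6,0,0],[1,-4.8,-10.6,0,0],[1,-4.8,-10.6,0,0]]]' >/dev/null; python3 - <<'E'
from h import *
st(); p,d,K,W=shot("wrist","w1"); print(W.round(2).tolist())
C=cloud(d,K,W); hsv=cv2.cvtColor(p,cv2.COLOR_RGB2HSV)
m=(C[...,2]>70)&(C[...,2]<105)&(C[...,0]>400)&(C[...,0]<640)&(abs(C[...,1]+80)<75)
dark=m&(hsv[...,2]<60); lab=cv2.connectedComponentsWithStats(dark.astype(np.uint8))
for i in range(1,lab[0]):
    if lab[2][i,4]>150:
        q=C[lab[1]==i]; print("dark",lab[2][i],cv2.minAreaRect(q[:,:2].astype(np.float32)),q[:,2].mean())
fl=m&(hsv[...,2]>120)&(hsv[...,1]<60); lab=cv2.connectedComponentsWithStats(fl.astype(np.uint8)); i=1+np.argmax(lab[2][1:,4]); q=C[lab[1]==i]
print("sheet",lab[2][i],cv2.minAreaRect(q[:,:2].astype(np.float32)),np.linalg.lstsq(np.c_[q[:,:2]-q[:,:2].mean(0),np.ones(len(q))],q[:,2],rcond=None)[0])
E
```

```text
t 2.1 [420.1 -70.6 239.8] [1.7999e+02 2.0000e-02 1.7502e+02] F [ 1.  -0.8  0.1] w 91.9 ff 0.0 q [-0.35  0.15  1.75  0.    1.24 -1.83]
[[0.09, 0.96, 0.28, 345.22], [1.0, -0.09, -0.02, -63.15], [0.0, 0.28, -0.96, 398.4], [0.0, 0.0, 0.0, 1.0]]
sheet [ 218  231  120   64 6382] ((490.1731262207031, -75.4252700805664), (107.85718536376953, 59.50608825683594), 84.62532043457031) [-1.43088598e-02  2.09523370e-03  8.84629637e+01]
```

View pics/w1.png

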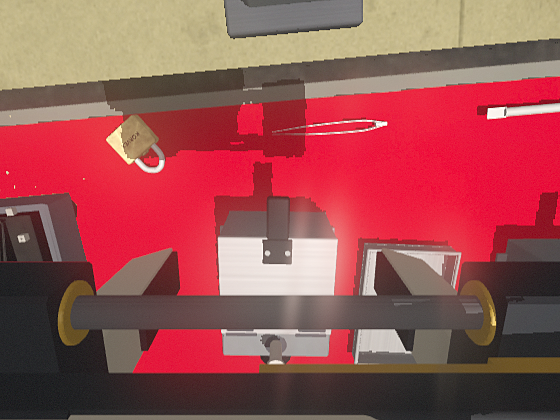

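The wrist view, with image-down pointing away from the robot, shows the right flap at (278,285). Its black tongue runs from (278,198) to (278,262), and the popped pin is at (273,348). Now I'll measure the tongue closely, using two views for its height.

```bash
python3 - <<'E'
from h import *
p,d,K,W=load("w1"); C=cloud(d,K,W); g=p.max(-1)
print(p[200:270:10,278].tolist(), C[200:270:10,278].round(0).tolist())
m=(g<85)&(C[...,2]>72)&(C[...,2]<110)
m[:190]=0;m[:,:255]=0;m[:,305:]=0;m[270:]=0
lab=cv2.connectedComponentsWithStats(m.astype(np.uint8)); i=1+np.argmax(lab[2][1:,4]); c=np.argwhere(lab[1]==i)[:,::-1]
print("px",lab[2][i],cv2.minAreaRect(c.astype(np.float32)))
q=C[lab[1]==i]; print(cv2.minAreaRect(q[:,:2].astype(np.float32)),q.mean(0),np.linalg.lstsq(np.c_[q[:,:2]-q[:,:2].mean(0),np.ones(len(q))],q[:,2],rcond=None)[0])
# two-view triangulation of tongue's tip middle : wrist / top
v0=lab[2][i,1]; u0=c[c[:,1]<=v0+2,0].mean(); print("wrist tip",u0,v0)
pt_,dt,Kt,Wt=load("top0"); mt=(pt_.max(-1)<60)[185:285,310:390]; Ct=cloud(dt,Kt,Wt)[185:285,310:390]; mt&=(Ct[...,2]>70)&(Ct[...,2]<105)
lab=cv2.connectedComponentsWithStats(mt.astype(np.uint8)); i=[k for k in range(1,lab[0]) if lab[2][k,1]>55 and lab[2][k,4]>100][0]; c=np.argwhere(lab[1]==i)[:,::-1]+[310,185]
vt=c[:,1].max(); ut=c[c[:,1]>=vt-1,0].mean(); print("top tip",ut,vt)
a,oa=ray(K,W,u0,v0-.5); b,ob=ray(Kt,Wt,ut,vt+.5)
s=np.linalg.lstsq(np.c_[a,-b],ob-oa,rcond=None)[0]; print("tip",oa+a*s[0],ob+b*s[1])
E
```

```text
[[116, 79, 78], [113, 83, 83], [113, 90, 88], [112, 91, 90], [107, 89, 85], [117, 103, 99], [119, 106, 101]] [[426.0, -69.0, 93.0], [435.0, -70.0, 93.0], [445.0, -70.0, 92.0], [454.0, -71.0, 92.0], [463.0, -72.0, 92.0], [472.0, -73.0, 93.0], [482.0, -74.0, 92.0]]Traceback (most recent call last):
  File "<stdin>", line 6, in <module>
    return _wrapfunc(a, 'argmax', axis=axis, out=out, **kwds)
    return bound(*args, **kwds)
ValueError: attempt to get argmax of an empty sequence
```

```bash
python3 - <<'E'
from h import *
p,d,K,W=load("w1"); C=cloud(d,K,W); g=p.min(-1).astype(int)
m=(C[...,2]>80)&(C[...,2]<110)
m[:190]=0;m[:,:250]=0;m[:,310:]=0; m[234:]=0   # the tongue beyond the flap's front edge
lab=cv2.connectedComponentsWithStats(m.astype(np.uint8)); i=1+np.argmax(lab[2][1:,4]); c=np.argwhere(lab[1]==i)[:,::-1]
print("px",lab[2][i],cv2.minAreaRect(c.astype(np.float32)))
q=C[lab[1]==i]; print(cv2.minAreaRect(q[:,:2].astype(np.float32)),q.mean(0),np.linalg.lstsq(np.c_[q[:,:2]-q[:,:2].mean(0),np.ones(len(q))],q[:,2],rcond=None)[0])
v0=lab[2][i,1]; u0=c[c[:,1]<=v0+2,0].mean(); print("wrist tip",u0,v0)
pt_,dt,Kt,Wt=load("top0"); mt=(pt_.max(-1)<60)[185:285,310:390]; Ct=cloud(dt,Kt,Wt)[185:285,310:390]; mt&=(Ct[...,2]>70)&(Ct[...,2]<105)
lab=cv2.connectedComponentsWithStats(mt.astype(np.uint8)); i=[k for k in range(1,lab[0]) if lab[2][k,1]>55 and lab[2][k,4]>100][0]; c=np.argwhere(lab[1]==i)[:,::-1]+[310,185]
vt=c[:,1].max(); ut=c[c[:,1]>=vt-1,0].mean(); print("top tip",ut,vt)
a,oa=ray(K,W,u0,v0-.5); b,ob=ray(Kt,Wt,ut,vt+.5)
s=np.linalg.lstsq(np.c_[a,-b],ob-oa,rcond=None)[0]; print("tip",oa+a*s[0],ob+b*s[1])
E
```

```text
px [267 195  23  39 859] ((278.0, 214.0), (38.0, 22.0), 90.0)
((440.4747009277344, -69.9120101928711), (19.336292266845703, 34.428733825683594), 84.68004608154297) [439.60784358 -70.07845417  91.76202317] [-1.64988377e-02 -5.84111114e-03  9.17620232e+01]
wrist tip 277.5531914893617 195
top tip 350.72727272727275 281
tip [422.30878772 -68.74202413  90.08291243] [424.33842439 -74.77032662  90.69975349]
```

```bash
python3 - <<'E'
from h import *
st(); print(rel(433.5,-71,69,174.65))
E
```

```text
t 2.15 [420.2 -70.7 239.8] [1.8000e+02 1.0000e-02 1.7501e+02] F [0.2 0.1 0.2] w 92.1 ff 0.0 q [-0.35  0.15  1.75  0.    1.24 -1.83]
(array([-1.33,  0.08, 17.08]), np.float64(0.36))
```

```bash
python3 -m crank '[[[0.6,-0.7,0,1.5,0.4],[0.6,-1.3,0.1,4,0.4],[0.6,-1.3,0.1,7,0.4],[0.6,-1.3,0.1,10,0.4],[0.6,-1.3,0.1,13,0.4],[0.6,-1.3,0.1,15.5,0.4],[0.6,-1.3,0.1,17,0.4],[0.6,-1.3,0.1,17,0.4],[0.6,-1.3,0.1,17,0.4],[0.6,-1.3,0.1,17,0.4]]]' >/dev/null; python3 - <<'E'
from h import *
st(); p,d,K,W=shot("wrist","w2"); print(rel(433.5,-71,69,174.65))
C=cloud(d,K,W)
E
```

```text
t 3.15 [434.  -71.5  70.7] [-1.7998e+02  1.1000e-01  1.7457e+02] F [-0.  -0.2 -0.3] w 55.2 ff 0.0 q [-0.34  0.4   1.96  0.    0.79 -1.81]
(array([0.06, 0.05, 0.17]), np.float64(-0.08))
```

View pics/w2.png

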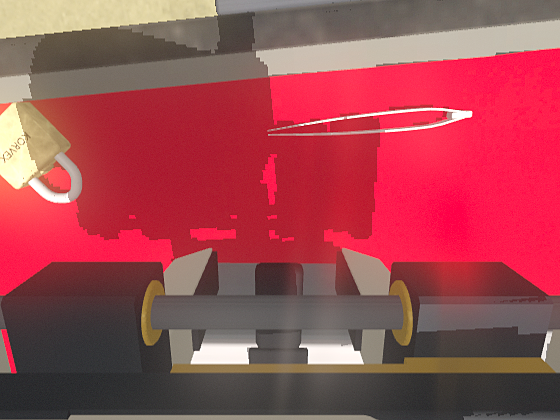

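The tongue at (278,290) is centred between the finger pads, whose inner edges are at u of about 215 and 337. Closing now.

```bash
python3 -m crank '[[[0,0.1,0,0.2,0],[0,0.1,0,0.2,0],[0,0.1,0,0.2,0],[0,0.1,0,0.2,0],[0,0.1,0,0.2,0],[0,0.1,0,0.2,0],[0,0.1,0,0.2,0],[0,0.1,0,0.2,0],[0,0.1,0,0.2,0],[0,0.1,0,0.2,0]]]'; python3 - <<'E'
from h import *
th0=0.035
for a in np.arange(th0,1.56,0.08): print(round(a,2),[round(-13*(np.cos(th0)-np.cos(a)),2), round(-13*(np.sin(a)-np.sin(th0)),2)])
E
```

```text
time: 4.2
tool_pos: [432.3, -70.6, 67.7]
tcp_rot: [3.14, -0.0, 3.046]
contact_force: [1.3, 5.6, 0.2]
grip_width: 19.3
finger_force: 30.0
0.04 [np.float64(-0.0), np.float64(-0.0)]
0.12 [np.float64(-0.08), np.float64(-1.04)]
0.2 [np.float64(-0.24), np.float64(-2.06)]
0.28 [np.float64(-0.48), np.float64(-3.08)]
0.36 [np.float64(-0.8), np.float64(-4.06)]
0.44 [np.float64(-1.2), np.float64(-5.02)]
0.52 [np.float64(-1.68), np.float64(-5.95)]
0.6 [np.float64(-2.23), np.float64(-6.83)]
0.68 [np.float64(-2.84), np.float64(-7.67)]
0.76 [np.float64(-3.52), np.float64(-8.45)]
0.84 [np.float64(-4.27), np.float64(-9.18)]
0.92 [np.float64(-5.06), np.float64(-9.85)]
1.0 [np.float64(-5.91), np.float64(-10.45)]
1.08 [np.float64(-6.81), np.float64(-10.98)]
1.16 [np.float64(-7.74), np.float64(-11.44)]
1.23 [np.float64(-8.71), np.float64(-11.82)]
1.32 [np.float64(-9.7), np.float64(-12.12)]
1.4 [np.float64(-10.72), np.float64(-12.34)]
1.48 [np.float64(-11.75), np.float64(-12.49)]
1.56 [np.float64(-12.79), np.float64(-12.54)]
```

```bash
python3 -m crank '[[[0,-0.1,0,-1,0],[0,-0.25,0,-2.05,0],[0,-0.5,0,-3.1,0],[0,-0.8,0,-4.05,0],[0,-1.2,0,-5,0],[0,-1.7,0,-5.95,0],[0,-2.2,0,-6.8,0],[0,-2.85,0,-7.65,0],[0,-3.5,0,-8.45,0],[0,-4.25,0,-9.2,0]]]'; python3 - <<'E'
from h import *
th0=0.84
for a in np.arange(th0,1.62,0.08): print(round(a,2),[round(-13*(np.cos(th0)-np.cos(a)),2), round(-13*(np.sin(a)-np.sin(th0)),2)])
E
```

```text
time: 5.2
tool_pos: [474.5, -74.9, 159.9]
tcp_rot: [3.141, -0.002, 3.047]
contact_force: [1.1, 5.0, -5.7]
grip_width: 19.6
finger_force: 30.0
0.84 [np.float64(-0.0), np.float64(-0.0)]
0.92 [np.float64(-0.8), np.float64(-0.66)]
1.0 [np.float64(-1.65), np.float64(-1.26)]
1.08 [np.float64(-2.55), np.float64(-1.79)]
1.16 [np.float64(-3.49), np.float64(-2.24)]
1.24 [np.float64(-4.45), np.float64(-2.61)]
1.32 [np.float64(-5.45), np.float64(-2.91)]
1.4 [np.float64(-6.47), np.float64(-3.13)]
1.48 [np.float64(-7.5), np.float64(-3.27)]
1.56 [np.float64(-8.54), np.float64(-3.32)]
```

```bash
python3 -m crank '[[[0,-0.8,0,-0.65,0],[0,-1.65,0,-1.25,0],[0,-2.55,0,-1.8,0],[0,-3.5,0,-2.25,0],[0,-4.45,0,-2.6,0],[0,-5.45,0,-2.9,0],[0,-6.45,0,-3.15,0],[0,-7.5,0,-3.25,0],[0,-8.5,0,-3.3,0],[0,-9.1,0,-3.3,0]]]'; python3 - <<'E'
from h import *
p,d,K,W=shot("scene","s3")
E
```

```text
time: 6.2
tool_pos: [566.0, -84.2, 193.3]
tcp_rot: [-3.141, 0.0, 3.047]
contact_force: [-3.0, 2.7, 4.2]
grip_width: 19.6
finger_force: 30.0
```

View pics/s3.png

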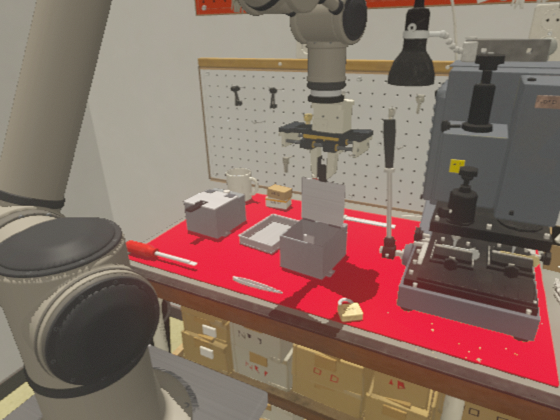

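The flap now stands upright at (322,200), with the tongue held by the gripper at (322,165). I'll release it, rise, and move back over the chamber.

```bash
python3 -m crank '[[[0.6,0,0,0,0],[0.6,0,0,0,0],[0.6,0,0,0,0],[0.6,0,0,0,0],[0.6,0,0,-2,0],[0.6,0,0,-4,0],[0.6,2,0,-4,0],[0.6,4.5,0,-4,0],[0.6,6.4,0,-2,0],[0.6,6.4,0,0,0]]]' >/dev/null;  python3 -m crank '[[[0.6,0,0,0,0],[0.6,0,0,0,0],[0.6,0,0,0,0],[0.6,0,0,0,0],[0.6,0,0,0,0],[0.6,0,0,0,0],[0.6,0,0,0,0],[0.6,0,0,0,0],[0.6,0,0,0,0],[0.6,0,0,0,0]]]' >/dev/null; python3 - <<'E'
from h import *
st(); p,d,K,W=shot("wrist","w4")
C=cloud(d,K,W); m=(C[...,0]>470)&(C[...,0]<540)&(abs(C[...,1]+78)<50)&(C[...,2]>45)&(C[...,2]<85)
lab=cv2.connectedComponentsWithStats(m.astype(np.uint8))
for i in range(1,lab[0]):
    if lab[2][i,4]>40: q=C[lab[1]==i]; print(lab[2][i],q.mean(0).round(1),q[:,2].max(),cv2.minAreaRect(q[:,:2].astype(np.float32)))
E
```

```text
t 8.25 [501.5 -77.8 192.7] [180.    -0.   174.56] F [ 0.5  0.1 -0.2] w 55.1 ff 0.0 q [-0.31  0.34  1.63  0.    1.18 -1.78]
[ 205  162  139   84 2939] [500.2 -82.5  59.6] 81.65782946456636 ((504.84466552734375, -77.59141540527344), (112.92086791992188, 44.43587875366211), 75.63298034667969)
```

View pics/w4.png

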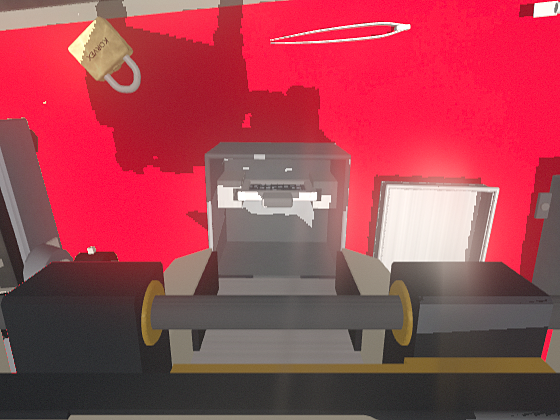

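The open chamber spans about (205–350, 143–275). The plate's upper edge is at v of about 188 and the bright tab near (278,198). Next I'll isolate the tab top.

```bash
python3 - <<'E'
from h import *
p,d,K,W=load("w4"); C=cloud(d,K,W)
m=(C[...,0]>475)&(C[...,0]<530)&(abs(C[...,1]+78)<40)&(C[...,2]>40)&(C[...,2]<85)
for lo,hi in((40,62),(66,84)):
    k=m&(C[...,2]>lo)&(C[...,2]<hi); lab=cv2.connectedComponentsWithStats(k.astype(np.uint8))
    for i in range(1,lab[0]):
        if lab[2][i,4]>25: q=C[lab[1]==i]; print(lo,lab[2][i],q.mean(0).round(1),q[:,2].min().round(),q[:,2].max().round(),cv2.minAreaRect(q[:,:2].astype(np.float32)))
k=C[184:214:2,278]; print(np.c_[np.arange(184,214,2),k.round(0),p[184:214:2,278]].astype(int).tolist())
cv2.imwrite("pics/w4z.png",cv2.resize(p[140:280,200:360],None,fx=4,fy=4,interpolation=cv2.INTER_CUBIC)[:,:,::-1])
E
```

```text
40 [ 226  178   98   30 1258] [499.4 -80.   52.4] 40.0 62.0 ((500.84442138671875, -78.20748901367188), (81.93112182617188, 23.363176345825195), 84.06774139404297)
66 [262 194  31  13 389] [499.8 -76.3  75.6] 66.0 80.0 ((500.56353759765625, -76.31565856933594), (23.691267013549805, 7.553523063659668), 84.92866516113281)
[[184, 501, -75, 14, 132, 124, 122], [186, 502, -75, 19, 131, 126, 127], [188, 501, -75, 31, 86, 81, 82], [190, 497, -75, 53, 135, 127, 124], [192, 497, -75, 61, 144, 136, 131], [194, 497, -75, 67, 136, 130, 126], [196, 497, -75, 72, 137, 130, 127], [198, 498, -75, 77, 152, 142, 140], [200, 499, -75, 77, 160, 152, 149], [202, 501, -76, 77, 156, 150, 148], [204, 503, -76, 76, 156, 149, 144], [206, 504, -76, 77, 142, 134, 132], [208, 527, -78, 4, 205, 202, 201], [210, 529, -78, 5, 209, 206, 204], [212, 531, -78, 3, 218, 215, 213]]
```

View pics/w4z.png

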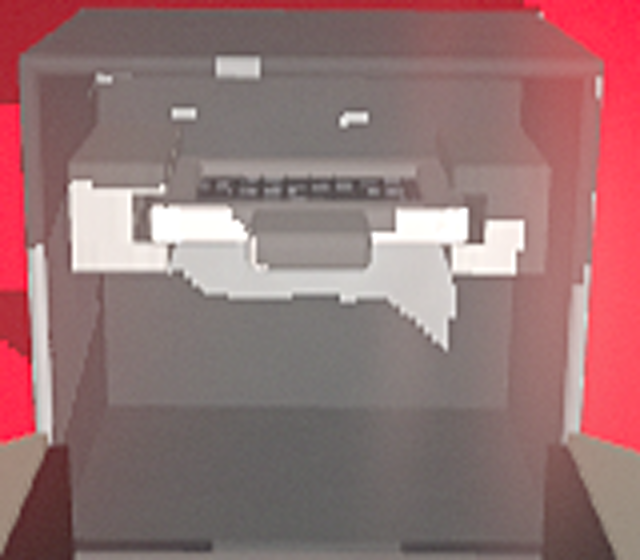

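The tab top shows at (310,235) in the zoom: centre (500.6,-76.3), z 77, 23.7 x 7.6 mm. That matches the text and the box pose. I'll grip its 24 mm width along y, with the tips just above the plate's shoulder at z 56.

```bash
python3 - <<'E'
from h import *
print(rel(500.5,-76.3,59.5,174.8))
E
```

```text
(array([ 0.11,  0.14, 13.32]), np.float64(-0.25))
```

```bash
python3 -m crank '[[[0.45,0.1,0.1,1,-0.2],[0.45,0.1,0.1,3,-0.2],[0.45,0.1,0.1,5,-0.2],[0.45,0.1,0.1,7,-0.2],[0.45,0.1,0.1,9,-0.2],[0.45,0.1,0.1,10.5,-0.2],[0.45,0.1,0.1,12,-0.2],[0.45,0.1,0.1,13,-0.2],[0.45,0.1,0.1,13.3,-0.2],[0.45,0.1,0.1,13.3,-0.2]]]'; python3 -m crank '[[[0.45,0,0,0,0],[0.45,0,0,0,0],[0.45,0,0,0,0],[0.4,0,0,0,0],[0.4,0,0,0,0],[0.4,0,0,0,0],[0.4,0,0,0,0],[0.4,0,0,0,0],[0.4,0,0,0,0],[0.4,0,0,0,0]]]'
```

```text
time: 9.3
tool_pos: [500.4, -76.7, 59.4]
tcp_rot: [3.141, -0.001, 3.05]
contact_force: [-0.2, -1.0, -0.6]
grip_width: 41.2
finger_force: 0.0
time: 10.3
tool_pos: [500.6, -76.7, 59.7]
tcp_rot: [3.141, 0.0, 3.05]
contact_force: [-1.4, 0.6, -0.3]
grip_width: 36.1
finger_force: 0.0
```

```bash
python3 -m crank '[[[0,0,0,0,0],[0,0,0,0,0],[0,0,0,0,0],[0,0,0,0,0],[0,0,0,0,0],[0,0,0,0,0],[0,0,0,-0.3,0],[0,0,0,-0.8,0],[0,0,0,-1.5,0],[0,0,0,-2,0]]]'; python3 -m crank '[[[0,0,0,0,0],[0,0,0,-1,0],[0,0,0,-2,0],[0,0,0,-4,0],[0,0,0,-6,0],[0,0,0,-8,0],[0,0,0,-10,0],[0,0,0,-12,0],[0,0,0,-12.5,0],[0,0,0,-12.5,0]]]'; python3 - <<'E'
from h import *
p,d,K,W=shot("scene","s5"); p2,*_=shot("wrist","w5")
H=np.hstack([cv2.resize(p[120:330,130:410],(440,330)),cv2.resize(p2[100:320],(360,142*2-100+50))]) if 0 else None
a=cv2.resize(p[130:290,160:400],(600,400)); cv2.imwrite("pics/s5z.png",a[:,:,::-1])
E
```

```text
time: 11.3
tool_pos: [500.9, -76.8, 80.6]
tcp_rot: [-3.142, 0.001, 3.05]
contact_force: [0.4, -0.5, -1.7]
grip_width: 23.3
finger_force: 30.0
time: 12.3
tool_pos: [500.9, -76.8, 205.6]
tcp_rot: [-3.141, 0.002, 3.05]
contact_force: [-1.0, -0.3, -1.8]
grip_width: 23.3
finger_force: 30.0
```

View pics/s5z.png

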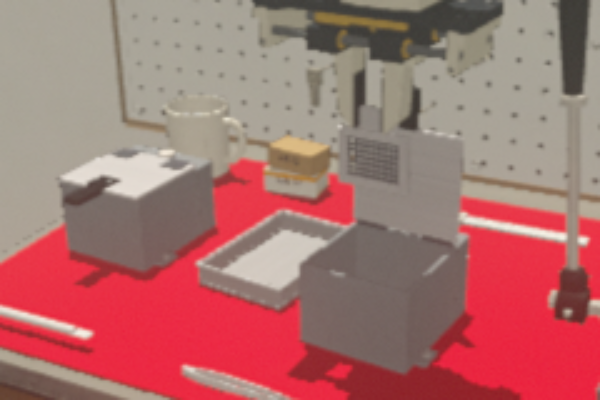

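The plate, hanging at (375,160) in the zoom, is drawn clear of the open right box. The flap stays upright behind it and the left box is shut. Now I'll work out the carry to the tray.

```bash
python3 - <<'E'
from h import *
st(); print(rel(505,61.5,205,82.9),rel(590.5,61.5,205,82.9),rel(590.5,61.5,136,82.9))
E
```

```text
t 12.4 [500.1 -76.6 204. ] [ 1.7998e+02 -7.0000e-02  1.7476e+02] F [ 0.  -0.3 -0.9] w 23.2 ff 30.0 q [-0.3   0.33  1.61  0.    1.2  -1.78]
(array([ 0.77, 13.8 , -0.09]), np.float64(91.86)) (array([-7.74, 14.58, -0.1 ]), np.float64(91.86)) (array([-7.75, 14.58,  6.8 ]), np.float64(91.86))
```

```bash
python3 -m crank '[[[0,0.1,1,0,0],[0,0.3,3,0,4],[0,0.5,5,0,10],[0,0.6,7,0,16],[0,0.7,9,0,22],[0,0.7,11,0,28],[0,0.7,12.5,0,34],[0,0.7,13.3,0,40],[0,0.8,13.8,0,46],[0,0.8,13.8,0,50]]]'; python3 - <<'E'
from h import *
st(); print(rel(590.5,61.5,205,82.9))
E
```

```text
time: 13.4
tool_pos: [504.5, 62.9, 203.7]
tcp_rot: [-3.14, -0.002, 2.175]
contact_force: [0.5, 0.0, -1.4]
grip_width: 23.7
finger_force: 30.0
t 13.4 [504.5  62.9 203.7] [-1.7992e+02 -9.0000e-02  1.2461e+02] F [ 0.5  0.  -1.4] w 23.7 ff 30.0 q [-0.03  0.33  1.6   0.    1.21 -0.63]
(array([-5.  ,  7.  , -0.15]), np.float64(41.71))
```

```bash
python3 -m crank '[[[0,0,0,0,4],[0,-0.4,0.5,0,9],[0,-1,1.4,0,14],[0,-1.8,2.5,0,19],[0,-2.6,3.6,0,24],[0,-3.4,4.8,0,29],[0,-4.2,5.9,0,34],[0,-4.7,6.6,0,38],[0,-5,7,0,41.7],[0,-5,7,0,41.7]]]'>/dev/null; python3 - <<'E'
from h import *
st(); print(rel(590.5,61.5,136,82.9))
p,d,K,W=shot("top","t6"); C=cloud(d,K,W)
hsv=cv2.cvtColor(p,cv2.COLOR_RGB2HSV)
E
```

```text
t 14.4 [591.1  60.9 203.4] [-179.89   -0.     83.04] F [-0.  -0.1 -0.4] w 23.4 ff 30.0 q [-0.03  0.49  1.36  0.    1.3   0.1 ]
(array([ 0.05, -0.06,  6.74]), np.float64(0.14))
```

```bash
python3 -m crank '[[[0,0,0,0.5,0],[0,0,0,1.5,0],[0,0,0,2.5,0],[0,0,0,3.5,0],[0,0,0,4.5,0],[0,0,0,5.5,0],[0,0,0,6.3,0],[0,0,0,6.7,0],[0,0,0,6.7,0],[0,0,0,6.7,0]]]'; python3 -m crank '[[[0,0,0,0,0],[0,0,0,0,0],[0,0,0,0,0],[0,0,0,0,0],[0,0,0,0,0],[0,0,0,0,0],[0,0,0,0,0],[0,0,0,0,0],[0,0,0,0,0],[0,0,0,0,0]]]'; python3 - <<'E'
from h import *
st(); p,d,K,W=shot("scene","s7"); a=cv2.resize(p[110:300,140:400],(780,570)); cv2.imwrite("pics/s7z.png",a[:,:,::-1])
C=cloud(d,K,W); m=(abs(C[...,0]-590)<50)&(abs(C[...,1]-61)<20)&(C[...,2]>60)&(C[...,2]<134); q=C[m]; print(m.sum(),q.min(0),q.max(0),cv2.minAreaRect(q[:,:2].astype(np.float32)))
f=np.linalg.svd(q-q.mean(0),full_matrices=False)[2][2]; print("normal",f, "tilt deg",np.degrees(np.arcsin(f[2])))
E
```

```text
time: 15.45
tool_pos: [591.5, 60.2, 138.0]
tcp_rot: [3.141, -0.0, 1.45]
contact_force: [0.2, -1.0, -0.5]
grip_width: 23.1
finger_force: 30.0
time: 16.45
tool_pos: [591.2, 60.2, 137.7]
tcp_rot: [-3.142, -0.0, 1.45]
contact_force: [0.1, 0.4, -1.3]
grip_width: 23.5
finger_force: 30.0
t 16.45 [591.2  60.2 137.7] [-180.     -0.     83.05] F [ 0.1  0.4 -1.3] w 23.5 ff 30.0 q [-0.03  0.55  1.45  0.    1.14  0.09]
303 [554.18688975  49.6083961   82.5812073 ] [621.3708528   67.25131077 133.9588644 ] ((587.9928588867188, 58.188819885253906), (11.330390930175781, 67.4084243774414), 83.44160461425781)
normal [0.14210407 0.98982211 0.00765593] tilt deg 0.4386565666084574
```

View pics/s7z.png

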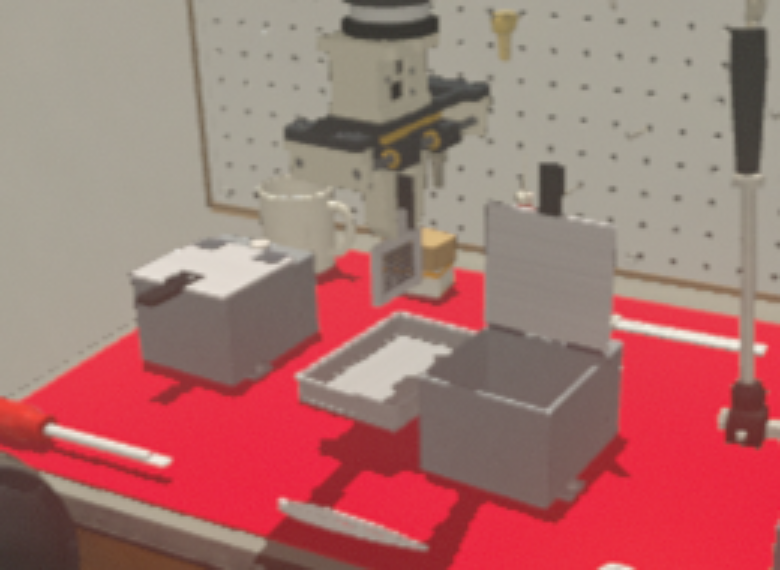

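The plate, at (395,265), hangs upright over the tray at (588,58), within about 1° of the tray's length. Its lower edge is at z of about 82, the right flap is upright, the left box is shut and everything lying about is undisturbed. Handing in.

```bash
python3 -c "
from plant import bot
print(bot.close_job())"
```

```text
the job is handed in; nothing more can be done
None
```

The right box was the clogged one: its flap is open, and I handed the job in at 16.5 s with its plate held upright over the tray's centre, lower edge about 82 mm up; no verdict came back.

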